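Change slip colours at the decorating bench

TASK

Change over from blue slip to green. First press the blue slip bottle's raised cap straight down until it is fully home, then pull the green slip bottle's cap straight up as far as it goes and let go of it. Leave the red bottle shut, and do not push aside or tip the unfired cup on the banding wheel.

Things in the scene. Friction and masses are not known exactly. Their poses are not given: they have to be found in the camera images.
- blue_grip (a point): Grip point of the blue bottle's cap, on its axis, 15 mm below its flat top, 25 mm above its lower rim. The cap is an upright blue ribbed cylinder, 30 mm across, 40 mm tall, on a blue bottle fixed in a white plaster block (84 x 84 mm). Height above the bench: 138.5 mm shut, 162.5 mm fully raised, when the white neck (20 mm across) shows below the cap. Starts raised.
- blue_cap (a joint): Travel of the blue cap along its vertical slide in m: 0 = fully home (shut), 0.024 = raised to its stop (open). The cap is captive, cannot leave the neck. A tight friction detent holds it wherever it is left; it moves at about 5 N, up or down, with no spring. Starts raised by 0.020 to 0.024.
- green_grip (a point): Grip point of the green bottle's cap: same build and measures as blue. Starts shut; pulled by its ribbed sides. With a cap shut its rim is 2.5 mm above the bottle's shoulder, which is 111 mm high and 34 mm across, widening to 56 mm at 92 mm height. The three bottles (blue, green, red) stand upright in any order, at least 140 mm apart, otherwise alike.
- green_cap (a joint): Travel of the green cap in m, as for blue: 0 = shut, 0.024 = raised to its stop (open), same friction detent. Starts shut.
- red_cap (a joint): Travel of the red bottle's cap in m, as for blue: 0 = shut. Starts shut and stays shut.
- cup_mid (a point): Centre, half-way up, of the loose unfired clay cup (76 mm across, 85 mm tall) that stands on a round banding wheel (176 mm across, 46 mm high) farther from the robot than the bottles.
Mind the look-alikes: they are no part of the job. Leave any turquoise look-alike of the part that bears cup_mid alone.

How it is judged:
By the outcome, as a careful person would: the job done as asked, in the order asked, and still so for the second after the job is handed in, with the robot touching nothing.
It also fails if it takes over 38 s, if anything falls off the work surface, if the arm or the gripper's body presses on something with over 40 N, if the wrist force passes 120 N, or if a joint passes its speed limit or range.

ROBOT

A 7-joint arm with a two-finger parallel gripper is mounted at the origin on the work surface. World frame = base frame: x ahead of the robot, y to its left, z up, the work surface at z = 0. Lengths are in m, angles in rad, forces in N, time in s.
With the tool pointing down it reaches from about 0.425 to 0.875 m from the base axis. Payload 8.4 kg.
Tool frame: the origin (TCP) lies midway between the tips of the shut fingers; the grasp point (between the pads) lies 19 mm behind it (r.grip_point_offset is the z of the grasp point in the tool frame, in m); z points along the fingers, y is the direction in which the jaws open and shut (so a half turn about z gives the same grasp; the last joint's range is limited). The gripper opens to 85 mm and grips with 20 to 120 N. Pads are 22 mm wide; open, the fingers measure 114 mm over their backs; the gripper's body (76 mm by 85 mm) begins 54 mm behind the grasp point. The pads swing forward as they close: fully open they stand 13 mm farther back than shut.
Start: joints at [1.233, 0.333, 0.04, 1.465, -0.013, 1.343, -0.059], TCP at [0.154, -0.632, 0.231] pointing down, gripper open.
Joint ranges: [-2.58, 2.58], [-0.38, 2.09], [-1.3, 1.39], [0.25, 2.4], [-1.5, 4.64], [0.08, 2.09], [-2.65, 2.65]. Speed limits (rad/s): [2.22, 2.22, 2.79, 2.79, 3.14, 3.14, 3.14].

INTERFACE

Orientations are given as [roll, pitch, yaw] about the fixed x, y, z axes, in that order (R = Rz(yaw) Ry(pitch) Rx(roll)).
In Python, from cell import readout, imaging, r, spotter gives the robot as it stands. The module is installed in compiled form; this text tells all that it offers.
- The arm moves only by the tool jog_arm, never from a script. Its arguments are lists of equal length, an entry for each row: "rotation": the turn, a rotation vector about the tool's x, y, z each as a share of 4 degrees, from -1 to 1, a list of three; "offset": the shift along the tool's x, y, z each as a share of 0.03 m, from -1 to 1, a list of three; "fingers": the opening, from 0 (shut) to 1 (fully open). A call has 1 to 12 rows; each row shifts and turns the commanded pose from where the row before left it, along the tool's axes as they then stand; what a row does not reach is not made up. A row lasts 1/10 s, in which the tool goes at most 50 mm and 8.59 degrees, less where a joint would pass 70% of its speed; a pose out of reach is approached as far as the arm can. A call with a number of a shift or a turn outside -1 to 1 is refused whole. A call with a gripper value outside its range is refused whole. The fingers move at their own pace and stop on an object; "grip_force" is the grip in N (left out, the last holds). Time passes only in rows, so rows that do not move let the fingers close. It gives the time, the measured TCP pose, the force and the opening at its end, in the units of the state.
- readout.state(): the state, without advancing time (a new reading comes with each control period).
- imaging.snapshot(name): name is "scene" or "top" or "wrist"; returns a dict with "image" (384x512x3 uint8, red, green, blue), "z_map" (384x512 float32, m along the optical axis (not along the pixel's ray), 0 where there is no reading), "camera_matrix" (3x3 intrinsics, pixels), "rvec" (rotation vector, rad) and "tvec" (3), from world to camera coordinates, as OpenCV has them. Camera axes: x right, y down, z forward; pixel columns grow to the right and rows downward; lengths in m; the calibration is good to about 2 mm. The wrist camera is an equidistant fisheye: a pixel r from the principal point sees the ray r / f radians off the axis. A picture is of the moment at which its call begins.
- r.finish_job(): hands the job in, once; it reports no verdict.
Trained networks look in a picture, given as the dict that the camera call returned (one of the last four; its "shot" number tells which), for a name from the list of things; names that differ only in an ending like _2 or _b are one class to them, and where a whole thing is asked for, a point or a joint stands for the part that bears it (a point fixed in the world has none). Each returns a list of dicts, best first, with "confidence" (0 to 1); they miss things now and then, are a little off and sometimes report something else, mostly with a low value. They report only what shows in the picture. A call takes as long as a camera call. They do not tell look-alikes from the thing itself.
- spotter.regions_of(picture, thing): "region" (384x512 bool, what is visible of it) and "rect" ([left, top, right, bottom] in pixels, round what is visible of it).
- spotter.spot_point(picture, thing): "position" ([row, column] in pixels: a listed point, or the origin of a listed thing).
The state is a dict: "time_s": time; "q": joint angles; "joint_velocities": joint speeds; "effort": joint torques, N m; "tcp_pos": TCP position; "eef_rot": TCP orientation; "wrist_force": force on the tool from outside, world axes, zero at the start; "wrist_torque": the same for the moment, N m; "opening": finger opening in m.
Only numpy, scipy, OpenCV 4.12 (cv2) and the standard library are available. Lean on these libraries where they do the work, as an engineer would, in place of code of your own. Each camera call takes 0.05 s, during which the arm holds its last target. There are 200 camera calls.

## Working session

There is one attempt and no reset: what is moved stays moved. The work goes in short steps, Python scripts to look and compute and a tool call to move; the robot and the scene stay as the last step left them, time stands still between calls to the robot, and variables do not carry over. Pictures are saved under pics/ and viewed, about 8 in all and at most 12, crops included, and the job is handed in when it is done.

Besides the shell and the picture viewer there is one more tool, called after ">>>" by a JSON object that holds its "api" and its "payload". jog_arm: Moves the arm, as the interface text tells. Its arguments: {"type":"object","properties":{"rotation":{"type":"array"},"offset":{"type":"array"},"fingers":{"type":"array"},"grip_force":{"type":"number"}},"required":["rotation","offset","fingers"]}

```bash
mkdir -p pics
cat > h.py <<'E'
import numpy as np, cv2
from cell import readout, imaging, r, spotter
def world(p,row,col,z=None):
    K=p["camera_matrix"];R=cv2.Rodrigues(np.array(p["rvec"],float))[0];t=np.array(p["tvec"],float).ravel()
    row=np.atleast_1d(row);col=np.atleast_1d(col)
    if z is None: z=p["z_map"][row.astype(int),col.astype(int)]
    c=np.stack([(col-K[0,2])/K[0,0]*z,(row-K[1,2])/K[1,1]*z,z+0*col],1)
    return (c-t)@R
def save(p,n): cv2.imwrite("pics/"+n,cv2.cvtColor(p["image"],cv2.COLOR_RGB2BGR))
E
python3 - <<'E'
from h import *
s=readout.state();print(s)
ims=[]
for n in("scene","top"):
    p=imaging.snapshot(n); save(p,n+"0.png")
    for t in("blue_grip","green_grip","red_cap","cup_mid"):
        for d in spotter.regions_of(p,t)[:3]:
            m=d["region"]&(p["z_map"]>0); rr,cc=np.nonzero(m)
            if len(rr)<5: continue
            w=world(p,rr,cc); top=w[w[:,2]>w[:,2].max()-.006]
            print(n,t,round(d["confidence"],2),d["rect"],"med",w.mean(0).round(3),"lo",np.percentile(w,3,0).round(3),"hi",np.percentile(w,97,0).round(3),"top",((top.min(0)+top.max(0))/2).round(4),len(top))
a=cv2.imread("pics/scene0.png");b=cv2.imread("pics/top0.png")
cv2.imwrite("pics/both.png",cv2.resize(np.vstack([a,b]),(448,672))[:] if 0 else cv2.resize(np.hstack([a,b]),(800,300)))
E
```

```text
{'time_s': 0.0, 'q': array([ 1.23280786,  0.33389929,  0.03985172,  1.46630409, -0.01340923,
        1.34329248, -0.05849237]), 'joint_velocities': array([ 1.10089437e-03, -8.66765170e-05,  6.21177056e-04, -1.11757037e-04,
       -1.06597930e-03,  1.71182698e-03,  5.35801179e-04]), 'effort': array([-3.85585854e-04, -6.58565640e+01,  1.36496689e+00, -4.05556405e+01,
        1.65350799e-02,  1.30032087e-02,  2.32487650e-06]), 'tcp_pos': array([ 0.15361808, -0.631103  ,  0.2304124 ]), 'eef_rot': array([-3.13995791e+00,  9.45023032e-05,  2.38797294e-01]), 'wrist_force': array([ 0.66668817,  0.16443181, -0.49738773]), 'wrist_torque': array([ 0.01990164, -0.0030511 , -0.03817372]), 'opening': 0.08521379804126536}
scene blue_grip 0.75 [199.0, 123.7, 217.4, 149.8] med [ 0.451 -0.014  0.152] lo [ 0.303 -0.029  0.   ] hi [0.469 0.034 0.176] top [ 0.4525 -0.0146  0.1743] 105
scene green_grip 0.53 [297.4, 93.1, 310.0, 112.4] med [0.456 0.25  0.138] lo [0.441 0.237 0.112] hi [0.466 0.264 0.156] top [0.4519 0.2508 0.1534] 74
scene red_cap 0.52 [118.0, 202.2, 137.4, 222.3] med [ 0.548 -0.248  0.144
[... 469 characters left out ...]
72] lo [ 0.441 -0.023  0.15 ] hi [0.467 0.003 0.177] top [ 0.4526 -0.0105  0.1753] 148
top green_grip 0.63 [138.5, 263.0, 156.1, 277.2] med [0.452 0.253 0.149] lo [0.439 0.242 0.121] hi [0.465 0.267 0.157] top [0.4507 0.2558 0.1554] 138
top red_cap 0.59 [361.3, 220.2, 378.7, 236.0] med [ 0.54  -0.24   0.147] lo [ 0.526 -0.256  0.112] hi [ 0.555 -0.229  0.156] top [ 0.5408 -0.2428  0.1547] 144
top cup_mid 0.9 [181.7, 180.8, 211.8, 211.4] med [0.63  0.161 0.042] lo [0.596 0.121 0.005] hi [0.658 0.187 0.088] top [0.6259 0.1548 0.0874] 139
top cup_mid 0.78 [262.9, 109.0, 293.8, 147.0] med [ 0.779 -0.052  0.089] lo [ 0.737 -0.083  0.049] hi [ 0.806 -0.019  0.133] top [ 0.7708 -0.0504  0.1324] 196
```

View pics/scene0.png

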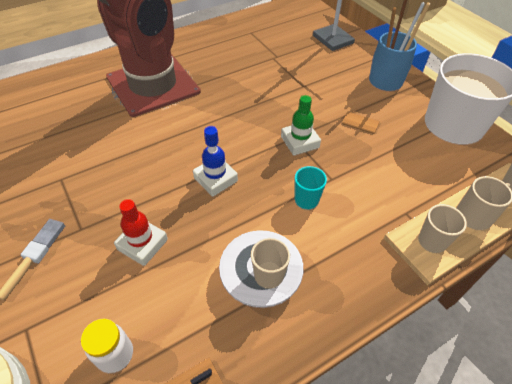

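View pics/top0.png

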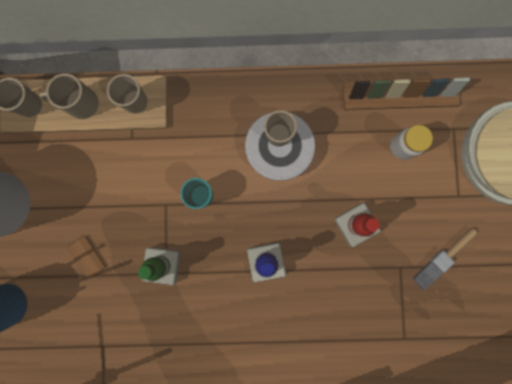

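The scene camera shows the blue cap raised at about (col 210, row 135), the green at (304, 103) and the red at (128, 212). The clay cup is on the wheel at (270, 262) and the turquoise look-alike at (310, 187). Blue axis is about (0.4525, -0.0125) with its top at 0.1755, and green is about (0.4515, 0.2535). I'll move towards blue with the fingers shut.

>>> {"api": "jog_arm", "payload": {"rotation": [[0, 0, 0], [0, 0, 0], [0, 0, 0], [0, 0, 0], [0, 0, 0], [0, 0, 0], [0, 0, 0], [0, 0, 0], [0, 0, 0], [0, 0, 0]], "offset": [[0.95, -0.84, 0], [0.95, -0.84, 0], [0.95, -0.84, 0], [0.95, -0.84, 0], [0.95, -0.84, 0], [0.95, -0.84, 0], [0.95, -0.84, 0], [0.95, -0.84, 0], [0.95, -0.84, 0], [0, 0, 0]], "fingers": [0, 0, 0, 0, 0, 0, 0, 0, 0, 0]}}

```text
time_s: 1.5
tcp_pos: [0.3528, -0.346, 0.2318]
eef_rot: [-3.141, -0.002, 0.246]
wrist_force: [-0.2, -0.3, -0.7]
opening: -0.0001
```

>>> {"api": "jog_arm", "payload": {"rotation": [[0, 0, 0], [0, 0, 0], [0, 0, 0], [0, 0, 0], [0, 0, 0], [0, 0, 0], [0, 0, 0], [0, 0, 0], [0, 0, 0], [0, 0, 0], [0, 0, 0], [0, 0, 0]], "offset": [[0.54, -0.92, 0], [0.54, -0.92, 0], [0.54, -0.92, 0], [0.54, -0.92, 0], [0.54, -0.92, 0], [0.54, -0.92, 0], [0.54, -0.92, 0], [0.54, -0.92, 0], [0.54, -0.92, 0], [0.54, -0.92, 0], [0.54, -0.92, 0], [0, 0, 0]], "fingers": [0, 0, 0, 0, 0, 0, 0, 0, 0, 0, 0, 0]}}

```text
time_s: 2.7
tcp_pos: [0.4515, -0.0096, 0.2318]
eef_rot: [-3.141, -0.001, 0.244]
wrist_force: [0.2, 0.1, -0.3]
opening: -0.0002
```

Run:
```python
from h import *
s=readout.state()
for k in("time_s","q","tcp_pos","eef_rot","wrist_force","opening"):print(k,np.round(s[k],4))
p=imaging.snapshot("wrist");save(p,"w1.png")
for d in spotter.regions_of(p,"blue_grip")[:2]:print(d["confidence"],d["rect"])
print(p["camera_matrix"],p["rvec"],p["tvec"])
```

```text
time_s 2.7
q [ 0.5632 -0.052  -0.609   1.8942 -0.032   1.289  -1.3628]
tcp_pos [ 0.4515 -0.0096  0.2318]
eef_rot [-3.1408e+00 -1.5000e-03  2.4420e-01]
wrist_force [ 0.1954  0.0521 -0.309 ]
opening -0.0002
0.71 [240.1, 171.9, 283.5, 225.5]
[[297.31863964   0.         256.66136509]
 [  0.         297.31863964 189.72634211]
 [  0.           0.           1.        ]] [-2.29210329  1.78998836  0.25563184] [-0.11875206  0.38327152  0.50128315]
```

View pics/w1.png

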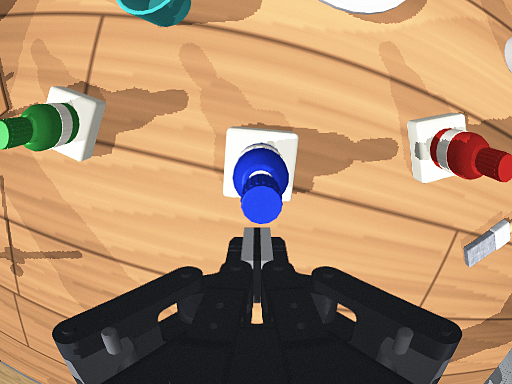

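The wrist view shows the blue cap top at about (262, 204) just ahead of the shut fingertips. I'll refine its axis from the wrist depth.

```bash
cat >> h.py <<'E'
def fish(p):
    K=p["camera_matrix"];R=cv2.Rodrigues(np.array(p["rvec"],float))[0];t=np.array(p["tvec"],float).ravel()
    rr,cc=np.mgrid[0:384,0:512];x=(cc-K[0,2])/K[0,0];y=(rr-K[1,2])/K[1,1];th=np.hypot(x,y)+1e-9
    z=p["z_map"];k=z*np.tan(th)/th
    return (np.stack([x*k,y*k,z],-1)-t)@R
def tops(p,col):
    W=fish(p);h=cv2.cvtColor(p["image"],cv2.COLOR_RGB2HSV);a,b=dict(blue=(110,130),green=(50,75))[col]
    m=(h[...,0]>=a)&(h[...,0]<=b)&(h[...,1]>120)&(p["z_map"]>0)&(W[...,2]>.14)&(W[...,2]<.19)
    w=W[m];zt=np.percentile(w[:,2],95);w=w[w[:,2]>zt-.004]
    c,rad=cv2.minEnclosingCircle(w[:,:2].astype(np.float32)); print(col,len(w),"ztop",np.median(w[:,2]).round(4),"mean",w[:,:2].mean(0).round(4),"circ",np.round(c,4),round(rad,4))
E
python3 - <<'E'
from h import *
p=imaging.snapshot("wrist");tops(p,"blue");tops(p,"green")
E
```

```text
blue 1273 ztop 0.1734 mean [ 0.4557 -0.012 ] circ [ 0.4551 -0.0119] 0.015
green 170 ztop 0.1529 mean [0.4545 0.2446] circ [0.4529 0.2514] 0.0144
```

>>> {"api": "jog_arm", "payload": {"rotation": [[0, 0, 0], [0, 0, 0], [0, 0, 0], [0, 0, 0], [0, 0, 0], [0, 0, 0], [0, 0, 0], [0, 0, 0], [0, 0, 0], [0, 0, 0], [0, 0, 0]], "offset": [[0.09, 0.1, 0.4], [0, 0, 0.6], [0, 0, 0.5], [0, 0, 0.1], [0, 0, 0.1], [0, 0, 0.1], [0, 0, 0.1], [0, 0, 0.1], [0, 0, 0.1], [0, 0, 0.1], [0, 0, 0]], "fingers": [0, 0, 0, 0, 0, 0, 0, 0, 0, 0, 0]}}

```text
time_s: 3.95
tcp_pos: [0.4542, -0.0157, 0.1652]
eef_rot: [3.142, -0.0, 0.239]
wrist_force: [-0.1, -1.0, 1.2]
opening: -0.0004
```

>>> {"api": "jog_arm", "payload": {"rotation": [[0, 0, 0], [0, 0, 0], [0, 0, 0], [0, 0, 0], [0, 0, 0]], "offset": [[0, -0.06, 0.1], [0, 0, 0.1], [0, 0, 0.1], [0, 0, 0.05], [0, 0, 0]], "fingers": [0, 0, 0, 0, 0]}}

```text
time_s: 4.45
tcp_pos: [0.4535, -0.0137, 0.1545]
eef_rot: [-3.141, 0.0, 0.239]
wrist_force: [0.4, -1.4, 2.4]
opening: 0.0001
```

>>> {"api": "jog_arm", "payload": {"rotation": [[0, 0, 0], [0, 0, 0]], "offset": [[0, 0, 0.05], [0, 0, 0]], "fingers": [0, 0]}}

```text
time_s: 4.65
tcp_pos: [0.4535, -0.0137, 0.1535]
eef_rot: [-3.141, 0.0, 0.239]
wrist_force: [-0.2, -2.8, 6.4]
opening: 0.0001
```

>>> {"api": "jog_arm", "payload": {"rotation": [[0, 0, 0], [0, 0, 0]], "offset": [[0, 0, 0.05], [0, 0, 0]], "fingers": [0, 0]}}

```text
time_s: 4.85
tcp_pos: [0.4537, -0.0137, 0.1532]
eef_rot: [3.141, -0.0, 0.239]
wrist_force: [-5.5, -1.8, 20.7]
opening: -0.0001
```

>>> {"api": "jog_arm", "payload": {"rotation": [[0, 0, 0], [0, 0, 0]], "offset": [[0, 0, 0.04], [0, 0, 0]], "fingers": [0, 0]}}

```text
time_s: 5.05
tcp_pos: [0.4539, -0.0137, 0.153]
eef_rot: [3.14, -0.0, 0.239]
wrist_force: [-10.6, -2.2, 32.3]
opening: -0.0
```

The force jumped at z of about 0.153, so the cap is home against its stop. I'll back off and move over green with the gripper open.

>>> {"api": "jog_arm", "payload": {"rotation": [[0, 0, 0], [0, 0, 0], [0, 0, 0], [0, 0, 0]], "offset": [[0, 0, -0.3], [0, 0, -0.8], [0, 0, -0.9], [0, 0, -0.7]], "fingers": [0, 0, 0, 0]}}

```text
time_s: 5.45
tcp_pos: [0.453, -0.0131, 0.2323]
eef_rot: [-3.14, 0.001, 0.24]
wrist_force: [0.3, 0.5, 0.4]
opening: 0.0002
```

>>> {"api": "jog_arm", "payload": {"rotation": [[0, 0, 0], [0, 0, 0], [0, 0, 0], [0, 0, 0], [0, 0, 0], [0, 0, 0], [0, 0, 0], [0, 0, 0], [0, 0, 0], [0, 0, 0], [0, 0, 0]], "offset": [[0.23, -0.96, 0], [0.23, -0.96, 0], [0.23, -0.96, 0], [0.23, -0.96, 0], [0.23, -0.96, 0], [0.23, -0.96, 0], [0.23, -0.96, 0], [0.23, -0.96, 0], [0.23, -0.96, 0], [0, 0, 0], [0, 0, 0]], "fingers": [0, 0, 0, 0, 0, 1, 1, 1, 1, 1, 1]}}

```text
time_s: 6.55
tcp_pos: [0.4515, 0.2533, 0.2309]
eef_rot: [-3.141, 0.002, 0.241]
wrist_force: [-0.2, -0.6, -0.6]
opening: 0.0846
```

Run:
```python
from h import *
p=imaging.snapshot("wrist");save(p,"w2.png");tops(p,"green");tops(p,"blue")
t=imaging.snapshot("top");
for n in("blue_grip","green_grip"):
  for d in spotter.regions_of(t,n)[:1]:
    rr,cc=np.nonzero(d["region"]&(t["z_map"]>0));w=world(t,rr,cc);print(n,np.percentile(w,97,0))
s=readout.state();print(s["q"].round(3),s["tcp_pos"],s["eef_rot"])
```

```text
green 1063 ztop 0.1533 mean [0.4537 0.2549] circ [0.4532 0.2547] 0.0148
blue 346 ztop 0.1531 mean [ 0.4554 -0.0097] circ [ 0.4551 -0.0105] 0.0154
blue_grip [0.46776648 0.00338454 0.15682606]
green_grip [0.4662265  0.26499719 0.15678411]
[ 0.234  0.146 -0.893  1.746  0.118  1.306 -2.019] [0.45266678 0.25153959 0.23139879] [3.14110394e+00 5.50942712e-04 2.37246299e-01]
```

View pics/w2.png

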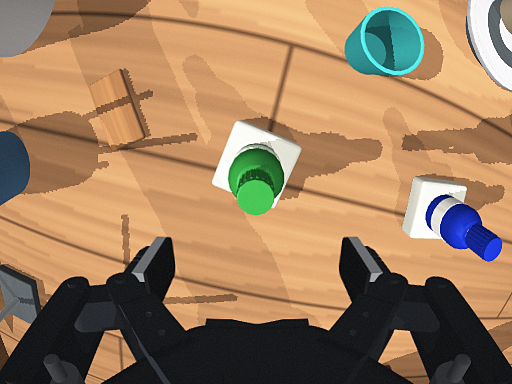

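Blue's top now measures 0.153, the same as a shut cap. The wrist view shows the green cap at (256, 195), between the open jaws, with nothing else near them. I'll descend and grip.

>>> {"api": "jog_arm", "payload": {"rotation": [[0, 0, 0], [0, 0, 0], [0, 0, 0], [0, 0, 0], [0, 0, 0], [0, 0, 0], [0, 0, 0]], "offset": [[0.05, -0.06, 0.6], [0, 0, 0.8], [0, 0, 0.8], [0, 0, 0.8], [0, 0, 0.5], [0, 0, 0.25], [0, 0, 0]], "fingers": [1, 1, 1, 1, 1, 1, 1]}}

```text
time_s: 7.45
tcp_pos: [0.4534, 0.2543, 0.1187]
eef_rot: [3.141, 0.001, 0.238]
wrist_force: [0.2, 0.6, 0.1]
opening: 0.0854
```

>>> {"api": "jog_arm", "payload": {"rotation": [[0, 0, 0], [0, 0, 0], [0, 0, 0], [0, 0, 0], [0, 0, 0], [0, 0, 0], [0, 0, 0], [0, 0, 0]], "offset": [[0, 0, 0], [0, 0, 0], [0, 0, 0], [0, 0, 0], [0, 0, 0], [0, 0, 0], [0, 0, 0], [0, 0, 0]], "fingers": [0.6, 0.5, 0.42, 0.38, 0.3, 0.2, 0.2, 0.2], "grip_force": 40}}

```text
time_s: 8.25
tcp_pos: [0.4538, 0.2552, 0.1197]
eef_rot: [-3.141, -0.001, 0.239]
wrist_force: [-2.4, 0.8, 5.6]
opening: 0.0292
```

The jaws hold the 29 mm cap. Now pull up.

>>> {"api": "jog_arm", "payload": {"rotation": [[0, 0, 0], [0, 0, 0], [0, 0, 0], [0, 0, 0], [0, 0, 0], [0, 0, 0], [0, 0, 0], [0, 0, 0]], "offset": [[0, 0, -0.1], [0, 0, -0.1], [0, 0, -0.1], [0, 0, -0.1], [0, 0, -0.1], [0, 0, -0.1], [0, 0, -0.1], [0, 0, 0]], "fingers": [0.2, 0.2, 0.2, 0.2, 0.2, 0.2, 0.2, 0.2]}}

```text
time_s: 9.05
tcp_pos: [0.4538, 0.2551, 0.1407]
eef_rot: [-3.141, -0.001, 0.239]
wrist_force: [0.7, 2.8, 1.4]
opening: 0.029
```

>>> {"api": "jog_arm", "payload": {"rotation": [[0, 0, 0], [0, 0, 0], [0, 0, 0]], "offset": [[0, 0, -0.07], [0, 0, -0.03], [0, 0, 0]], "fingers": [0.2, 0.2, 0.2]}}

```text
time_s: 9.35
tcp_pos: [0.4538, 0.2551, 0.1433]
eef_rot: [-3.141, -0.001, 0.239]
wrist_force: [2.6, 3.8, -2.5]
opening: 0.029
```

>>> {"api": "jog_arm", "payload": {"rotation": [[0, 0, 0], [0, 0, 0]], "offset": [[0, 0, -0.05], [0, 0, 0]], "fingers": [0.2, 0.2]}}

```text
time_s: 9.55
tcp_pos: [0.4537, 0.255, 0.144]
eef_rot: [-3.141, -0.0, 0.239]
wrist_force: [5.9, 6.4, -12.3]
opening: 0.0293
```

>>> {"api": "jog_arm", "payload": {"rotation": [[0, 0, 0], [0, 0, 0]], "offset": [[0, 0, -0.04], [0, 0, 0]], "fingers": [0.2, 0.2]}}

```text
time_s: 9.75
tcp_pos: [0.4536, 0.255, 0.1443]
eef_rot: [-3.14, -0.0, 0.239]
wrist_force: [9.6, 9.6, -23.3]
opening: 0.0285
```

A hard upper stop at about 24 mm of travel. Release, retreat upward and check.

>>> {"api": "jog_arm", "payload": {"rotation": [[0, 0, 0], [0, 0, 0], [0, 0, 0], [0, 0, 0], [0, 0, 0], [0, 0, 0], [0, 0, 0], [0, 0, 0], [0, 0, 0], [0, 0, 0]], "offset": [[0, 0, 0], [0, 0, 0], [0, 0, 0], [0, 0, 0], [0, 0, 0], [0, 0, -0.5], [0, 0, -0.8], [0, 0, -0.9], [0, 0, -0.9], [0, 0, 0]], "fingers": [0.5, 0.8, 1, 1, 1, 1, 1, 1, 1, 1]}}

```text
time_s: 10.75
tcp_pos: [0.4551, 0.2561, 0.2435]
eef_rot: [-3.141, -0.006, 0.239]
wrist_force: [-0.2, 0.1, 0.1]
opening: 0.0854
```

Run:
```python
from h import *
p=imaging.snapshot("wrist");tops(p,"green");tops(p,"blue")
t=imaging.snapshot("scene");save(t,"s2.png")
for n in("blue_grip","green_grip","red_cap","cup_mid"):
  for d in spotter.regions_of(t,n)[:2]:
    rr,cc=np.nonzero(d["region"]&(t["z_map"]>0));w=world(t,rr,cc);top=w[w[:,2]>w[:,2].max()-.006];print(n,d["confidence"],((top.min(0)+top.max(0))/2).round(4),w[:,2].max())
cv2.imwrite("pics/s2c.png",cv2.resize(cv2.imread("pics/s2.png")[80:310,90:350],None,fx=2.5,fy=2.5,interpolation=2))
s=readout.state();print(s["tcp_pos"],s["wrist_force"],s["opening"])
```

```text
green 1151 ztop 0.1773 mean [0.4537 0.2549] circ [0.4533 0.2549] 0.0149
blue 334 ztop 0.153 mean [ 0.4553 -0.0098] circ [ 0.4549 -0.0109] 0.0154
blue_grip 0.53 [ 0.4553 -0.0147  0.1546] 0.1575674137344569
green_grip 0.59 [0.4521 0.2514 0.1783] 0.18125760505437677
red_cap 0.83 [ 0.5414 -0.2473  0.1553] 0.15830232058674548
cup_mid 0.94 [0.6278 0.1496 0.0857] 0.08870166645140824
cup_mid 0.62 [ 0.7724 -0.0544  0.1316] 0.1346447865376663
[0.45319478 0.25446484 0.23809284] [-0.09900853 -0.23292185 -0.69801726] 0.0857214368823198
```

View pics/s2c.png

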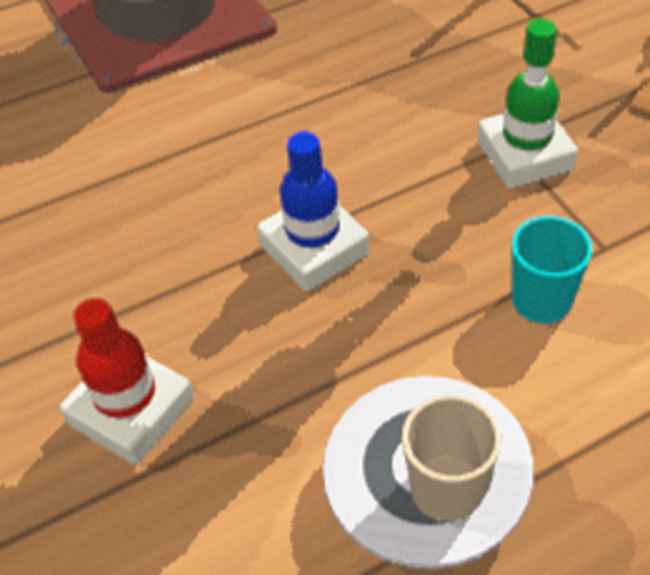

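The crop shows the blue cap (305, 155) shut. The green cap (540, 42) is up with its white neck showing, the red is shut and the cup hasn't moved.

```bash
python3 -c "
from h import *
print(r.finish_job())"
```

```text
the job is handed in; nothing more can be done
None
```

The changeover is done and handed in at about 11 s: I pressed the blue cap home with shut fingers, then gripped the green cap, pulled it up to its stop and let go.

- **Blue cap:** its top fell from about 0.1734 m to 0.153 m, the height of a shut cap. I felt a hard stop, with the upward force peaking near 32 N.
- **Green cap:** its top rose from 0.1533 m to 0.1773 m, which is the full 24 mm. I felt the stop at about 23 N.
- **Left alone:** the red cap, the clay cup and the turquoise look-alike measured where they started. The gripper ended open and clear of everything.

No check failed. The cameras agreed to within a few millimetres, and I went by the wrist camera for both caps.

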